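# Load a colour canister past the sprung flap of a rack bay

### The arm

A 7-joint arm with a two-finger parallel gripper is mounted at the origin on the work surface. World frame = base frame: x ahead of the robot, y to its left, z up, the work surface at z = 0. Lengths are in m, angles in rad, forces in N, time in s.
With the tool pointing down it reaches from about 0.4 to 0.85 m from the base axis. Payload 10.4 kg.
Tool frame: the origin (TCP) lies between the finger pads; the fingertips stand 14 mm ahead of it and the grasp point (between the pads) lies 5 mm behind it; z points along the fingers, y is the direction in which the jaws open and shut (so a half turn about z gives the same grasp; the last joint's range is limited). The gripper opens to 87 mm and grips with 3 to 60 N. Pads are 19 mm wide; open, the fingers measure 117 mm over their backs; the gripper's body (75 mm by 190 mm) begins 51 mm behind the grasp point.
Start: joints at [-1.277, 0.332, -0.065, 1.46, 0.022, 1.35, -0.088], TCP at [0.195, 0.594, 0.237] pointing down, gripper open.
Joint ranges: [-2.6, 2.6], [-0.5, 2.12], [-1.47, 1.34], [0.16, 2.42], [-1.27, 4.41], [0.06, 2.06], [-2.6, 2.6]. Speed limits (rad/s): [2.22, 2.22, 2.79, 2.79, 3.14, 3.14, 3.14].

### API

Orientations are given as a unit quaternion [x, y, z, w].
In Python, from bench import readout, camera, calibration, order gives the robot as it stands.
- The arm moves only by the tool apply_moves, never from a script. Its argument "deltas" is a list of rows, each an object with "translation": the shift along the world's x, y, z in m, a list of three; "turn": the turn, a rotation vector about the world's x, y, z in rad, a list of three; "hand": the finger opening in m, from 0 to 0.087. A call has 1 to 5 rows; each row shifts and turns the pose as measured when the row begins; what a row does not reach is not made up. A row lasts 1/10 s, in which the tool goes at most 50 mm and 8.59 degrees, less where a joint would pass 70% of its speed; a pose out of reach is approached as far as the arm can. A call with a gripper value outside its range is refused whole. The fingers move at their own pace and stop on an object; "newtons" is the grip in N (left out, the last holds). Time passes only in rows, so rows that do not move let the fingers close. It gives the time, the measured TCP pose, the force and the opening at its end, in the units of the state.
- readout.read_state(): the state, without advancing time (a new reading comes with each control period).
- camera(name): name is "side" or "top" or "wrist"; returns the picture (480x640x3 uint8, red, green, blue); there is no depth.
- calibration(name): a dict with "fx", "fy", "cx", "cy" (pixels), "extrinsics" (4x4, takes a point from world to camera coordinates). Camera axes: x right, y down, z forward; pixel columns grow to the right and rows downward; lengths in m; the calibration is good to about 2 mm. A picture is of the moment at which its call begins: read the wrist's pose just before it. calibration takes no time and is no camera call; for the wrist camera it gives the pose at the moment of the call.
- order.close_job(): hands the job in, once; it reports no verdict.
The state is a dict: "time": time; "joint_positions": joint angles; "joint_vel": joint speeds; "joint_torque": joint torques, N m; "ee_pos": TCP position; "eef_rot": TCP orientation; "ft_force": force on the tool from outside, world axes, zero at the start; "torque": the same for the moment, N m; "width": finger opening in m.
Only numpy, scipy, OpenCV 4.12 (cv2) and the standard library are available. Lean on these libraries where they do the work, as an engineer would, in place of code of your own. Each camera call takes 0.05 s, during which the arm holds its last target. There are 200 camera calls.

### The job

Take the canister from its wire rest and push it, plain end first, in through the bay's sprung flap, letting the canister itself press the flap down and hold it there while it passes. Press it gently but firmly home against the rubber pad of the bay's end stop, which has to be felt for, let go so that the flap springs up shut behind the cap, and leave the canister lying on the bay's rails, still touching the pad. Do not ram the stop or the bay, and leave the bowl, the spare canister and the carton where they are.

Things in the scene. Friction and masses are not known exactly. Their poses are not given: they have to be found in the camera images.
- canister: Black rigid colour canister on its side: cylinder 50 mm across, 150 mm long, about 0.16 kg. Origin: on its axis, mid-length. Its x axis runs from the dark cap (44 mm across, last 22 mm, ends at x = -75 mm) to the plain flat end (x = +75 mm). Grip it 30 to 45 mm behind its middle (towards the cap), clear of the bay's roof, closing across its axis, fingertips at least 18 mm above the counter.
- rest: Low wire rest on which the canister lies at first, axis level, 41 mm above the counter. 130 x 50 mm, two steel bars along its x with tops 20 mm high: fingers can go down on both sides of the canister. Fixed. Origin: centre of its underside.
- bay: Rack bay, a fixed canister lane; base plate 297 x 120 mm, 6 mm thick, x = -25 to 272 mm. Origin: on the counter under the middle of the flap's hinge line; x points along the lane from the mouth to the end stop, z up. A canister goes in along x at y = 0. Open above up to x = 140 mm, so a gripper can travel along with the canister there. Side strips 18 mm high at y = +-50 mm.
- bay_rails (a point): Point midway between the near ends of the bay's two steel bars (bay x = 62 mm, y = 0, z = 20 mm, the height of their tops). The bars are 8 mm thick, at y = +-15 mm, run to x = 185 mm, with near ends ramping down to x = 46 mm. A canister lies on them centred, axis at z = 41 mm; carried 3 to 5 mm above them it meets no drag that would mask the stop.
- bay_roof (a point): Middle of the top of the bay's clear roof (bay x = 162, z = 80 mm). The roof covers x = 140 to 185 mm, its underside is at z = 76 mm, and it stands on side walls at y = +-50 mm. The canister's front part goes under it; grippers must not.
- flap (a joint): Angle of the sprung flap, rad: 0 = shut, upright across the mouth; grows to 1.5 pushed down and inwards. 44 mm wide, 38 mm long, hinged low at bay x = 0, z = 8 mm. The spring shuts it (1 N at the free edge shut, 3 N pressed down). A level canister with its underside at z = 16 to 21 mm pushes it down to about 1.3 and slides over it; it springs up once the cap's end has passed x = 38 mm.
- stop: End stop of the bay: upright aluminium bracket 50 mm wide, 64 mm high. Origin: foot of the bracket's face at bay x = 240 mm, y = 0, z = 6 mm; axes as the bay's. A screw with a round black rubber pad (30 mm across, axis at z = 41 mm) sticks out of it towards the mouth; the plain end must bear on the pad. How far it sticks out, 16 to 46 mm, differs each time and is not measured: feel for it. Home takes about 8 N; 15 N is too much. The pad gives 1 mm per 5 N.
- bowl: Bystander: black mixing bowl, 130 mm across, 55 mm high, origin at the centre of its underside.
- spare: Bystander: another canister of the same kind standing upright, 150 mm high, origin at the centre of its underside.
- carton: Bystander: cardboard carton 160 x 45 x 35 mm lying flat, origin at the centre of its underside.
There are look-alikes about, which are no part of the job. What is shaped like the canister but green or yellow is not meant.

How it is judged:
By the outcome, as a careful person would: the job done as asked, in the order asked, and still so for the second after the job is handed in, with the robot touching nothing.
It also fails if it takes over 58 s, if anything falls off the work surface, if the arm or the gripper's body presses on something with over 40 N, if the wrist force passes 120 N, or if a joint passes its speed limit or range.

## Working session

There is one attempt and no reset: what is moved stays moved. The work goes in short steps, Python scripts to look and compute and a tool call to move; the robot and the scene stay as the last step left them, time stands still between calls to the robot, and variables do not carry over. Pictures are saved under pics/ and viewed, about 8 in all and at most 12, crops included, and the job is handed in when it is done.

Besides the shell and the picture viewer there is one more tool, called as name(argument=value, ...), one argument or row to a line, values as JSON. apply_moves: Moves the arm, as the interface text tells. Its arguments: {"type":"object","properties":{"deltas":{"type":"array","items":{"type":"object","properties":{"translation":{"type":"array","items":{"type":"number"}},"turn":{"type":"array","items":{"type":"number"}},"hand":{"type":"number"}}}},"newtons":{"type":"number"}},"required":["deltas"]}

```bash
mkdir -p pics
python3 - <<'E'
from bench import readout,camera,calibration
import cv2,numpy as np
s=readout.read_state();print({k:np.round(v,3).tolist() for k,v in s.items()})
for n in("top","side"):
    c=calibration(n);print(n,c["fx"],c["cx"],c["cy"],np.round(c["extrinsics"],3).tolist())
    cv2.imwrite(f"pics/{n}0.png",camera(n)[:,:,::-1])
E
```

```text
{'time': 0.0, 'joint_positions': [-1.277, 0.333, -0.065, 1.461, 0.022, 1.35, -0.089], 'joint_vel': [-0.002, 0.0, 0.0, 0.0, 0.0, 0.001, 0.001], 'joint_torque': [0.0, -62.326, 0.025, -38.989, -0.061, 0.04, 0.0], 'ee_pos': [0.195, 0.594, 0.236], 'eef_rot': [0.158, 0.987, -0.001, -0.0], 'ft_force': [-0.09, -0.987, 0.203], 'torque': [0.013, -0.034, 0.006], 'width': 0.087}
top 472.98656598746425 316.5549667779944 230.33308021321108 [[-0.024, -1.0, -0.002, 0.01], [-0.99, 0.024, -0.136, 0.577], [0.136, -0.001, -0.991, 1.128], [0.0, 0.0, 0.0, 1.0]]
side 436.9591718930526 312.4801282792158 238.51750249577893 [[0.96, -0.278, 0.01, -0.538], [-0.176, -0.636, -0.752, 0.173], [0.216, 0.72, -0.66, 0.977], [0.0, 0.0, 0.0, 1.0]]
```

View pics/top0.png

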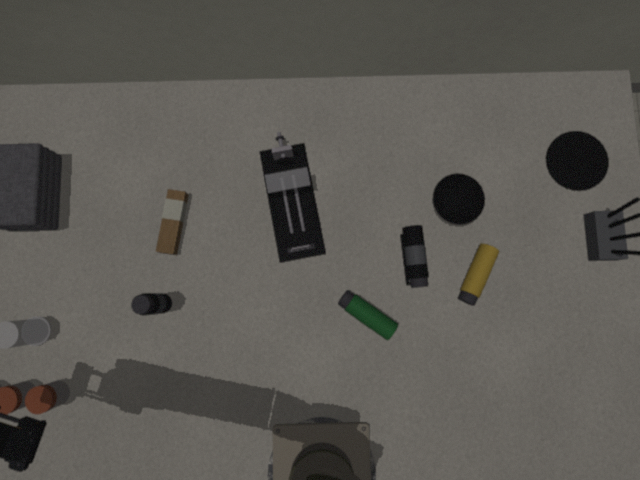

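View pics/side0.png

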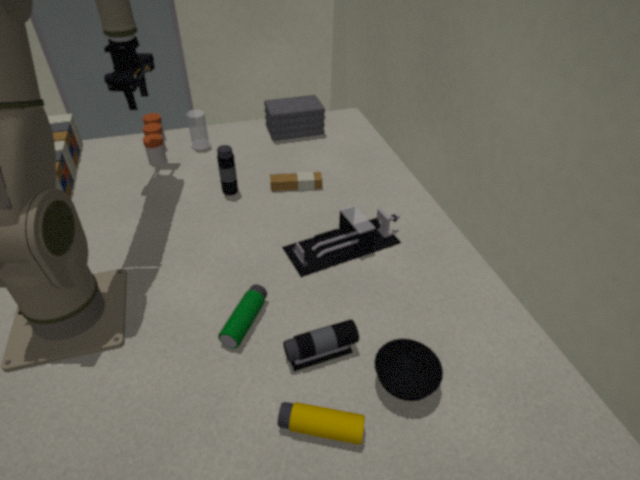

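Top view: black canister on its rest at (415,256), with look-alikes green (368,315), yellow (479,273) and the upright spare (150,303). The bay runs from its mouth at (300,250) to the stop at (282,150). I choose the lying black one and check it in a close crop.

Run:
```python
import cv2,numpy as np
t=cv2.imread("pics/top0.png");s=cv2.imread("pics/side0.png")
g=lambda i:np.clip((i/255.)**.6*255*1.3,0,255).astype(np.uint8)
r=lambda i,w,h:cv2.resize(g(i),(w,h),interpolation=cv2.INTER_CUBIC)
a=r(t[215:295,385:445],300,400)   # x5
b=r(t[125:270,250:335],351,600) # x4.13
c=np.zeros((600,300,3),np.uint8);c[:400]=a
d=r(s[310:375,275:365],277,200);c[400:,:277]=d
cv2.imwrite("pics/crop0.png",np.hstack([c,b]))
```

```text
(no output)
```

View pics/crop0.png

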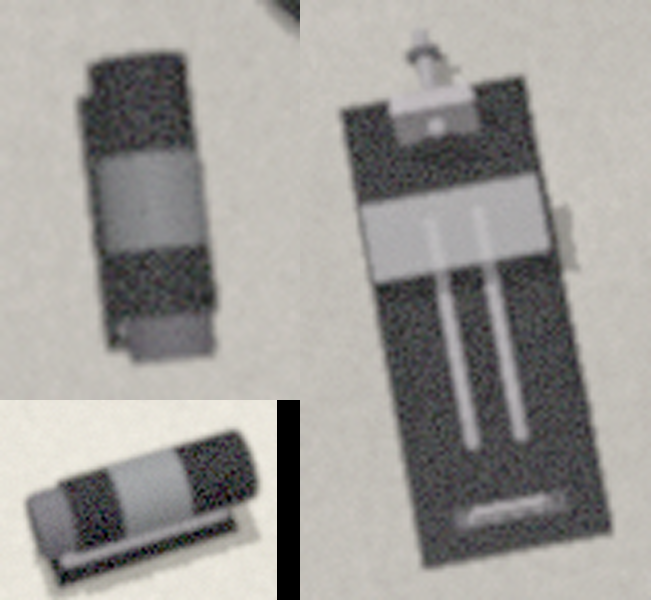

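The crop shows the black canister with its grey cap nearest the robot (crop (172,345)) and its plain end away from it. The bay plate's corners sit at crop (425,567), (610,533), (342,110) and (525,77). Casting rays next.

```bash
cat > h.py <<'E'
import numpy as np
from bench import calibration
def ray(n,px,z,c=None):
    c=c or calibration(n);E=np.array(c["extrinsics"]);R,t=E[:3,:3],E[:3,3]
    o=-R.T@t;d=R.T@np.array([(px[0]-c["cx"])/c["fx"],(px[1]-c["cy"])/c["fy"],1])
    return o+d*(z-o[2])/d[2]
def proj(n,P,c=None):
    c=c or calibration(n);E=np.array(c["extrinsics"]);p=E[:3,:3]@np.asarray(P,float)+E[:3,3]
    return np.array([c["fx"]*p[0]/p[2]+c["cx"],c["fy"]*p[1]/p[2]+c["cy"]])
E
python3 - <<'E'
from h import *
f=lambda x,y:(250+x*85/351-.4,125+y*145/600-.4)
q=[ray("top",f(*p),.006)[:2] for p in((425,567),(610,533),(342,110),(525,77))]
bl,br,tl,tr=q;print(np.round(q,4).tolist())
print("w",np.linalg.norm(bl-br),np.linalg.norm(tl-tr),"l",np.linalg.norm(tl-bl),np.linalg.norm(tr-br))
a,b=(bl+br)/2,(tl+tr)/2;u=(b-a)/np.linalg.norm(b-a);yaw=np.arctan2(u[1],u[0])
o=(a+b)/2-u*(.272-.025)/2
v=tl-bl+tr-br;print("bay o",o,"yaw",yaw,"edge yaw",np.arctan2(*(-(np.array([[0,1],[-1,0]])@(bl-br+tl-tr))[::-1])))
B=[ray("top",f(*p),.02)[:2] for p in((447,285),(472,447),(491,278),(521,438))]
for p in B: d=p-o;print("bar",np.round([d@u,d@[-u[1],u[0]]],4))
g=lambda x,y:(385+x/5-.4,215+y/5-.4)
# silhouettes: label edges' side ends at axis height, ends at mid
P={k:ray("top",g(*p),.041)[:2] for k,p in dict(lt=(94,160),rt=(196,150),lb=(106,250),rb=(210,245),pl=(137,56),cap=(174,356)).items()}
print({k:np.round(v,4).tolist() for k,v in P.items()})
m1,m2=(P['lt']+P['rt'])/2,(P['lb']+P['rb'])/2
w=P['pl']-P['cap'];print("can len",np.linalg.norm(w),"yaw",np.arctan2(w[1],w[0]),"mid",(P['pl']+P['cap'])/2,"w",np.linalg.norm(P['lt']-P['rt']))
for n in('pl','cap'): print(n,proj("side",[*P[n],.041]))
print("bowl etc side check bay",proj("side",[*o,.006]))
E
```

```text
[[0.5, -0.0922], [0.518, -0.2058], [0.7882, -0.0497], [0.8069, -0.1657]]
w 0.11505732890528161 0.11748026293289116 l 0.29130383308087476 0.2915901897895142
bay o [ 0.53101713 -0.14585235] yaw 0.14212336130280467 edge yaw -2.983179368326345
bar [0.1441 0.0151]
bar [0.043  0.0178]
bar [ 0.1439 -0.0123]
bar [ 0.0435 -0.0125]
{'lt': [0.5315, -0.2155], 'rt': [0.5352, -0.2658], 'lb': [0.4873, -0.2192], 'rb': [0.4885, -0.2701], 'pl': [0.5825, -0.2392], 'cap': [0.4351, -0.2496]}
can len 0.14770329752677486 yaw 0.07065747729287138 mid [ 0.50881396 -0.24442403] w 0.050401252326653455
pl [355.02263352 331.07199668]
cap [286.89285446 351.75145929]
bowl etc side check bay [317.90792116 312.9569591 ]
```

Run:
```python
from h import *
f=lambda x,y:(250+(x-300)*85/351-.4,125+y*145/600-.4)
q=[ray("top",f(*p),.006)[:2] for p in((425,567),(610,533),(342,110),(525,77))]
bl,br,tl,tr=q
print("w",np.linalg.norm(bl-br),np.linalg.norm(tl-tr),"l",np.linalg.norm(tl-bl),np.linalg.norm(tr-br))
a,b=(bl+br)/2,(tl+tr)/2;u=(b-a)/np.linalg.norm(b-a);yaw=np.arctan2(u[1],u[0]);e=bl-br+tl-tr
o=(a+b)/2-u*(.272-.025)/2
print("bay o",o,"yaw",yaw,"cross yaw",np.arctan2(e[1],e[0])-np.pi/2)
B=[ray("top",f(*p),.02)[:2] for p in((447,285),(472,447),(491,278),(521,438))]
for p in B: d=p-o;print("bar",np.round([d@u,d@[-u[1],u[0]]],4))
print("side",proj("side",[*o,.006]), proj("side",[*(o+u*.24),.07]))
c=calibration("wrist");print(np.round(c["extrinsics"],3).tolist(),c["fx"])
```

```text
w 0.1146933570396012 0.1171047801687311 l 0.2924606660930776 0.2927007398647328
bay o [0.53586467 0.03765016] yaw 0.16237676681108343 cross yaw 0.1590527366163752
bar [0.1441 0.013 ]
bar [0.0426 0.0157]
bar [ 0.1434 -0.0144]
bar [ 0.0426 -0.0146]
side [299.0847187  258.07136278] [381.8823278  214.05378731]
[[0.312, 0.95, -0.002, -0.624], [0.905, -0.297, 0.303, -0.036], [0.287, -0.096, -0.953, 0.392], [0.0, 0.0, 0.0, 1.0]] 342.63660521929745
```

apply_moves(
  deltas=[
    {"translation": [0.02,-0.04,0],"turn": [0,0,0.02],"hand": 0.087},
    {"translation": [0.02,-0.04,0],"turn": [0,0,0.02],"hand": 0.087},
    {"translation": [0.02,-0.04,0],"turn": [0,0,0.02],"hand": 0.087},
    {"translation": [0.02,-0.04,0],"turn": [0,0,0.02],"hand": 0.087},
    {"translation": [0.02,-0.04,0],"turn": [0,0,0.02],"hand": 0.087},
  ],
)

```text
time: 0.6
ee_pos: [0.2913, 0.39, 0.2317]
eef_rot: [0.101, 0.995, -0.003, -0.002]
ft_force: [0.3, 0.2, 0.1]
width: 0.0871
```

apply_moves(
  deltas=[
    {"translation": [0.02,-0.04,0],"turn": [0,0,0.02],"hand": 0.087},
    {"translation": [0.02,-0.04,0],"turn": [0,0,0.02],"hand": 0.087},
    {"translation": [0.02,-0.04,0],"turn": [0,0,0.02],"hand": 0.087},
    {"translation": [0.02,-0.04,0],"turn": [0,0,0.02],"hand": 0.087},
    {"translation": [0.02,-0.04,0],"turn": [0,0,0.02],"hand": 0.087},
  ],
)

```text
time: 1.1
ee_pos: [0.3931, 0.1802, 0.2308]
eef_rot: [0.049, 0.999, -0.003, -0.002]
ft_force: [0.9, 0.3, -0.8]
width: 0.087
```

apply_moves(
  deltas=[
    {"translation": [0.006,-0.045,0],"turn": [0,0,0.02],"hand": 0.087},
    {"translation": [0.006,-0.045,0],"turn": [0,0,0.02],"hand": 0.087},
    {"translation": [0.006,-0.045,0],"turn": [0,0,0.02],"hand": 0.087},
    {"translation": [0.006,-0.045,0],"turn": [0,0,0.02],"hand": 0.087},
    {"translation": [0.006,-0.045,0],"turn": [0,0,0.02],"hand": 0.087},
  ],
)

```text
time: 1.6
ee_pos: [0.4231, -0.0546, 0.2301]
eef_rot: [-0.002, 1.0, -0.002, -0.002]
ft_force: [1.5, 0.8, 0.4]
width: 0.0872
```

apply_moves(
  deltas=[
    {"translation": [0.011,-0.045,0],"turn": [0,0,0.017],"hand": 0.087},
    {"translation": [0.011,-0.045,0],"turn": [0,0,0.017],"hand": 0.087},
    {"translation": [0.011,-0.045,0],"turn": [0,0,0.017],"hand": 0.087},
    {"translation": [0.011,-0.045,0],"turn": [0,0,0.017],"hand": 0.087},
    {"translation": [0,0,0],"turn": [0,0,0],"hand": 0.087},
  ],
)

```text
time: 2.1
ee_pos: [0.4655, -0.2479, 0.2301]
eef_rot: [-0.036, 0.999, -0.004, -0.002]
ft_force: [-0.0, 0.8, 0.1]
width: 0.0866
```

Run:
```python
from h import *
from bench import readout,camera
import cv2
s=readout.read_state();c=calibration("wrist");cv2.imwrite("pics/w1.png",camera("wrist")[:,:,::-1])
import json;json.dump({k:np.asarray(v).tolist() for k,v in c.items()},open("w1.json","w"))
print(s["ee_pos"],s["eef_rot"],s["ft_force"])
```

```text
[ 0.46548188 -0.24787283  0.2301295 ] [-0.0361248   0.99933897 -0.00370206 -0.0017065 ] [-0.0438855   0.81986307  0.12481238]
```

View pics/w1.png

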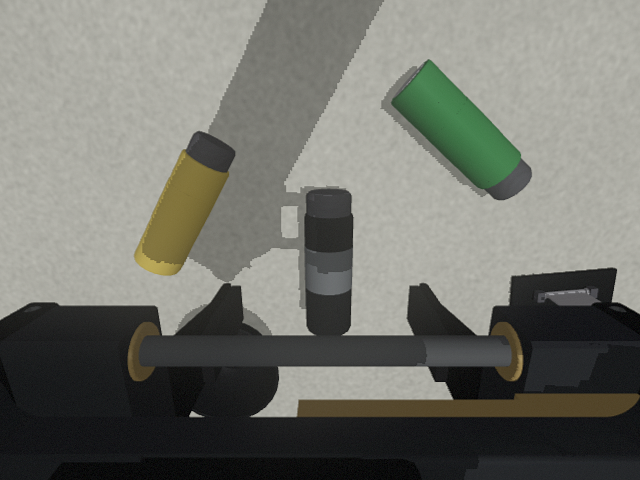

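Run:
```python
from h import *
import json,cv2
c=json.load(open("w1.json"));g=cv2.cvtColor(cv2.imread("pics/w1.png"),cv2.COLOR_BGR2GRAY)
M=[]
for r in(225,240,275,300,315):
    x=np.where(g[r,300:365]<np.where(1,118,0))[0]+300
    a,b=ray("wrist",(x[0],r),.041,c),ray("wrist",(x[-1]+1,r),.041,c);m=(a+b)/2;M.append(m)
    print(r,x[0],x[-1],m.round(4)[:2],np.linalg.norm(a-b).round(4))
M=np.array(M);k=np.polyfit(M[:,0],M[:,1],1);print("yaw",k,"y at .471",np.polyval(k,.471))
print("cap end top z.063",ray("wrist",(329,190),.063,c)," z.041",ray("wrist",(329,188),.041,c))
```

```text
225 304 352 [ 0.4679 -0.2456] 0.0496
240 304 352 [ 0.4837 -0.2444] 0.0503
275 304 351 [ 0.5224 -0.2421] 0.0509
300 305 350 [ 0.5516 -0.2399] 0.05
315 306 350 [ 0.5698 -0.238 ] 0.0496
yaw [ 0.07207829 -0.27939956] y at .471 -0.24545068557647878
cap end top z.063 [ 0.42922238 -0.24806779  0.063     ]  z.041 [ 0.43054322 -0.24787513  0.041     ]
```

apply_moves(
  deltas=[
    {"translation": [0.0025,0.0012,-0.045],"turn": [0,0,0],"hand": 0.087},
    {"translation": [0.0025,0.0012,-0.045],"turn": [0,0,0],"hand": 0.087},
    {"translation": [0,0,-0.045],"turn": [0,0,0],"hand": 0.087},
    {"translation": [0,0,0],"turn": [0,0,0],"hand": 0.087},
  ],
)

```text
time: 2.55
ee_pos: [0.4712, -0.2386, 0.0917]
eef_rot: [-0.037, 0.999, -0.001, -0.0]
ft_force: [0.3, 0.8, 1.1]
width: 0.0873
```

apply_moves(
  deltas=[
    {"translation": [0,-0.007,-0.02],"turn": [0,0,0],"hand": 0.087},
    {"translation": [0,0,-0.02],"turn": [0,0,0],"hand": 0.087},
    {"translation": [0,0,0],"turn": [0,0,0],"hand": 0.087},
  ],
)

```text
time: 2.85
ee_pos: [0.4735, -0.243, 0.0553]
eef_rot: [-0.039, 0.999, -0.0, 0.001]
ft_force: [-0.6, -0.4, -0.8]
width: 0.0872
```

apply_moves(
  deltas=[
    {"translation": [-0.002,-0.003,-0.016],"turn": [0,0,-0.004],"hand": 0.087},
    {"translation": [0,0,0],"turn": [0,0,0],"hand": 0.087},
  ],
)

```text
time: 3.05
ee_pos: [0.4736, -0.2455, 0.0422]
eef_rot: [-0.038, 0.999, -0.0, 0.003]
ft_force: [-0.3, -0.5, 0.4]
width: 0.087
```

apply_moves(
  deltas=[
    {"translation": [-0.003,0,-0.005],"turn": [0,0,0],"hand": 0.087},
    {"translation": [0,0,0],"turn": [0,0,0],"hand": 0.05},
    {"translation": [0,0,0],"turn": [0,0,0],"hand": 0.044},
    {"translation": [0,0,0],"turn": [0,0,0],"hand": 0.04},
    {"translation": [0,0,0],"turn": [0,0,0],"hand": 0.04},
  ],
  newtons=30,
)

```text
time: 3.55
ee_pos: [0.4721, -0.2458, 0.0399]
eef_rot: [-0.038, 0.999, -0.0, 0.005]
ft_force: [0.6, 0.8, 0.0]
width: 0.0628
```

apply_moves(
  deltas=[
    {"translation": [0,0,0],"turn": [0,0,0],"hand": 0.04},
    {"translation": [0,0,0],"turn": [0,0,0],"hand": 0.04},
    {"translation": [0,0,0],"turn": [0,0,0],"hand": 0.04},
  ],
)

```text
time: 3.85
ee_pos: [0.4721, -0.2452, 0.0401]
eef_rot: [-0.038, 0.999, 0.0, 0.005]
ft_force: [0.5, -0.7, -0.4]
width: 0.0494
```

apply_moves(
  deltas=[
    {"translation": [0,0,0.02],"turn": [0,0,0],"hand": 0.04},
    {"translation": [0,0,0.03],"turn": [0,0,0],"hand": 0.04},
    {"translation": [0,0,0.03],"turn": [0,0,0],"hand": 0.04},
    {"translation": [0,0,0.03],"turn": [0,0,0],"hand": 0.04},
    {"translation": [0,0,0],"turn": [0,0,0],"hand": 0.04},
  ],
)

```text
time: 4.35
ee_pos: [0.4698, -0.2457, 0.1522]
eef_rot: [-0.037, 0.999, -0.0, 0.003]
ft_force: [0.2, 0.2, -1.8]
width: 0.0493
```

apply_moves(
  deltas=[
    {"translation": [-0.006,0.03,0],"turn": [0,0,0.01],"hand": 0.04},
    {"translation": [-0.006,0.03,0],"turn": [0,0,0.01],"hand": 0.04},
    {"translation": [-0.006,0.03,0],"turn": [0,0,0.01],"hand": 0.04},
    {"translation": [-0.006,0.03,0],"turn": [0,0,0.01],"hand": 0.04},
    {"translation": [-0.006,0.03,0],"turn": [0,0,0.01],"hand": 0.04},
  ],
)

```text
time: 4.85
ee_pos: [0.437, -0.0955, 0.15]
eef_rot: [-0.059, 0.998, -0.002, 0.002]
ft_force: [0.8, 0.1, -1.1]
width: 0.0493
```

apply_moves(
  deltas=[
    {"translation": [-0.006,0.03,0],"turn": [0,0,0.01],"hand": 0.04},
    {"translation": [-0.006,0.03,0],"turn": [0,0,0.01],"hand": 0.04},
    {"translation": [-0.006,0.02,0],"turn": [0,0,0.01],"hand": 0.04},
    {"translation": [0,0,0],"turn": [0,0,0],"hand": 0.04},
    {"translation": [0,0,0],"turn": [0,0,0],"hand": 0.04},
  ],
)

```text
time: 5.35
ee_pos: [0.4151, -0.0087, 0.1467]
eef_rot: [-0.078, 0.997, -0.002, 0.001]
ft_force: [0.3, -1.3, -1.6]
width: 0.0494
```

apply_moves(
  deltas=[
    {"translation": [0,0.012,-0.02],"turn": [0,-0.004,0.003],"hand": 0.04},
    {"translation": [0,0.012,-0.02],"turn": [0,-0.004,0.003],"hand": 0.04},
    {"translation": [0,0,0],"turn": [0,0,0],"hand": 0.04},
    {"translation": [0,0,0],"turn": [0,0,0],"hand": 0.04},
  ],
)

```text
time: 5.75
ee_pos: [0.4159, 0.0121, 0.1054]
eef_rot: [-0.079, 0.997, -0.003, 0.005]
ft_force: [-0.3, -0.2, -2.1]
width: 0.0491
```

Run:
```python
from h import *
from bench import readout,camera
import cv2
s=readout.read_state();print(np.round(s["ee_pos"],4),np.round(s["eef_rot"],4),np.round(s["ft_force"],1))
t=camera("top");d=camera("side")
cv2.imwrite("pics/t2.png",t[:,:,::-1]);cv2.imwrite("pics/s2.png",d[:,:,::-1])
g=lambda i:np.clip((i/255.)**.6*255*1.3,0,255).astype(np.uint8)
r=lambda i,w,h:cv2.resize(g(i),(w,h),interpolation=cv2.INTER_CUBIC)[:,:,::-1]
cv2.imwrite("pics/c2.png",np.hstack([r(t[130:280,250:345],380,600),r(d[170:320,220:320],400,600)]))
```

```text
[0.4159 0.0121 0.1054] [-0.0786  0.9969 -0.0027  0.0048] [-0.3 -0.2 -2.1]
```

View pics/c2.png

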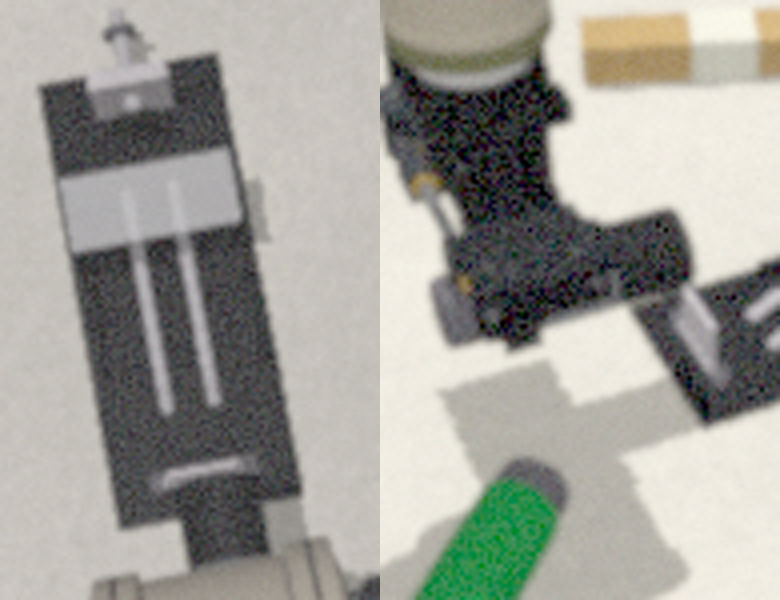

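Run:
```python
from h import *
f=lambda x,y:(250+x/4-.4,130+y/4-.4)
o=np.array([.536,.038]);w=.158;u=np.array([np.cos(w),np.sin(w)]);v=np.array([-u[1],u[0]])
def b(p,z):
    d=ray("top",f(*p),z)[:2]-o;return np.round([d@u*1e3,d@v*1e3],1)
print("flap",b((160,472),.046),b((257,459),.046))
print("can z.1065",b((185,535),.1065),b((265,510),.1065),b((188,560),.1065),b((268,540),.1065),"front",b((215,488),.1065))
for p in((137,260),(165,412),(184,240),(215,405)):print("bar",b(p,.02))
print("stop top",b((88,80),.07),b((168,68),.07),"roof L/R",b((58,182),.08),b((73,252),.08),b((227,148),.08),b((243,218),.08))
c=np.array([.4159,.0121])-o;print("tcp",c@u,c@v)
```

```text
flap [ 3.2 25.1] [  0.3 -34.6]
can z.1065 [-41.9  14.8] [-36.1 -33.1] [-56.4  15.6] [-53.4 -31.7] front [-18.3  -7. ]
bar [141.6  17.1]
bar [42.6 16.5]
bar [148.9 -14.5]
bar [ 41.3 -15.1]
stop top [247.1  25.8] [245.7 -23.9] roof L/R [184.2  54. ] [139.9  52.2] [186.5 -50.4] [142.  -52.2]
tcp -0.12267922276865702 -0.006680441667901722
```

apply_moves(
  deltas=[
    {"translation": [-0.001,0.004,-0.025],"turn": [0,0,0],"hand": 0.04},
    {"translation": [-0.001,0.004,-0.025],"turn": [0,0,0],"hand": 0.04},
    {"translation": [0,0,0],"turn": [0,0,0],"hand": 0.04},
    {"translation": [0,0,0],"turn": [0,0,0],"hand": 0.04},
  ],
)

```text
time: 6.25
ee_pos: [0.4173, 0.0186, 0.0585]
eef_rot: [-0.077, 0.997, -0.002, 0.008]
ft_force: [-0.9, 0.2, -0.7]
width: 0.0489
```

apply_moves(
  deltas=[
    {"translation": [-0.001,0.001,-0.012],"turn": [0,0.006,0.007],"hand": 0.04},
    {"translation": [0,0,0],"turn": [0,0,0],"hand": 0.04},
    {"translation": [0,0,0],"turn": [0,0,0],"hand": 0.04},
  ],
)

```text
time: 6.55
ee_pos: [0.4189, 0.0191, 0.0503]
eef_rot: [-0.08, 0.997, -0.001, 0.008]
ft_force: [-0.9, -0.2, -1.5]
width: 0.0492
```

```bash
cat > b.py <<'E'
from h import *
from bench import readout
s=readout.read_state();p=np.array(s["ee_pos"]);q=np.array(s["eef_rot"])
w=.158;u=np.array([np.cos(w),np.sin(w)]);v=np.array([-u[1],u[0]]);d=p[:2]-[.536,.038];F=np.array(s["ft_force"])
print("t",s["time"],"bay mm",np.round([d@u*1e3,d@v*1e3,p[2]*1e3],1),"q",np.round(q,4),"F uvz",np.round([F[:2]@u,F[:2]@v,F[2]],1))
E
python3 - <<'E'
import b
from bench import camera
import cv2,numpy as np
t=camera("top");d=camera("side")
g=lambda i:np.clip((i/255.)**.6*255*1.3,0,255).astype(np.uint8)
r=lambda i,w,h:cv2.resize(g(i),(w,h),interpolation=cv2.INTER_CUBIC)[:,:,::-1]
cv2.imwrite("pics/c3.png",np.hstack([r(t[215:275,270:330],400,400),r(d[230:290,260:320],400,400)]))
E
```

```text
t 6.55 bay mm [-118.6   -0.2   50.3] q [-7.950e-02  9.968e-01 -6.000e-04  7.500e-03] F uvz [-1.  -0.  -1.5]
```

View pics/c3.png

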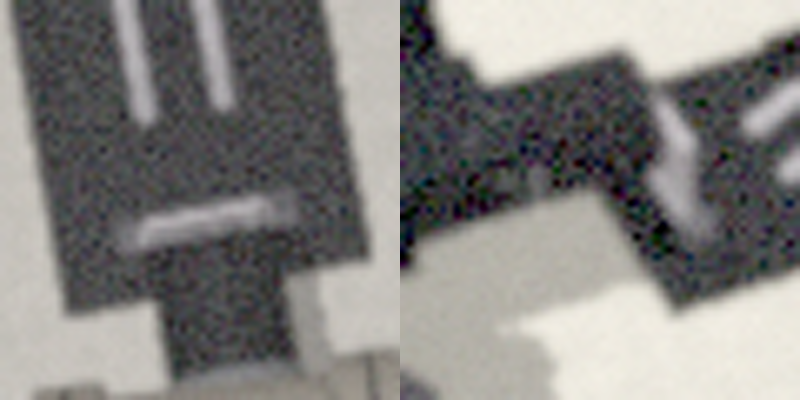

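Run:
```python
from h import *
f=lambda x,y:(270+x/6.667-.4,215+y/6.667-.4)
o=np.array([.536,.038]);w=.158;u=np.array([np.cos(w),np.sin(w)]);v=np.array([-u[1],u[0]])
def b(p,z):
    d=ray("top",f(*p),z)[:2]-o;return np.round([d@u*1e3,d@v*1e3],1)
print("flap",b((137,237),.046),b((270,210),.046),"can",b((160,285),.051),b((287,268),.051),b((168,340),.051),b((296,325),.051))
print("bars",b((118,0),.02),b((195,0),.02),b((137,0),.02),b((218,0),.02),b((147,120),.02),b((223,107),.02))
print("plate",b((14,10),.006),b((325,0),.006),b((68,312),.006),b((370,258),.006))
```

```text
flap [-3.2 24.9] [ -2.3 -24.8] can [-22.5  19.5] [-24.8 -27.1] [-42.7  20.1] [-45.8 -26.6]
bars [89.3 17.4] [ 84.1 -11.3] [88.  10.3] [ 82.5 -19.8] [42.3 14.5] [ 42.  -14.4]
plate [95.2 57.6] [ 77.5 -60.1] [-22.4  57. ] [-22.9 -58.9]
```

apply_moves(
  deltas=[
    {"translation": [-0.002,0.003,-0.007],"turn": [0,0.008,0.004],"hand": 0.04},
    {"translation": [0,0,0],"turn": [0,0,0],"hand": 0.04},
    {"translation": [0,0,0],"turn": [0,0,0],"hand": 0.04},
  ],
)

```text
time: 6.95
ee_pos: [0.4171, 0.0228, 0.0436]
eef_rot: [-0.082, 0.997, 0.0, 0.004]
ft_force: [-1.1, -0.4, -1.4]
width: 0.0495
```

```bash
python3 b.py
```

```text
t 6.95 bay mm [-119.8    3.7   43.6] q [-8.180e-02  9.966e-01  4.000e-04  4.000e-03] F uvz [-1.1 -0.2 -1.4]
```

apply_moves(
  deltas=[
    {"translation": [0.008,0.0013,0],"turn": [0,0,0],"hand": 0.04},
    {"translation": [0.008,0.0013,0],"turn": [0,0,0],"hand": 0.04},
    {"translation": [0.008,0.0013,0],"turn": [0,0,0],"hand": 0.04},
    {"translation": [0.008,0.0013,0],"turn": [0,0,0],"hand": 0.04},
    {"translation": [0.008,0.0013,0],"turn": [0,0,0],"hand": 0.04},
  ],
)

```text
time: 7.45
ee_pos: [0.4551, 0.0291, 0.0417]
eef_rot: [-0.082, 0.997, 0.0, -0.002]
ft_force: [-2.8, -0.0, 1.4]
width: 0.0493
```

Run:
```python
import b
from bench import camera
import cv2,numpy as np
t=camera("top");d=camera("side")
g=lambda i:np.clip((i/255.)**.6*255*1.3,0,255).astype(np.uint8)
r=lambda i,w,h:cv2.resize(g(i),(w,h),interpolation=cv2.INTER_CUBIC)[:,:,::-1]
cv2.imwrite("pics/c4.png",np.hstack([r(t[185:265,260:340],400,400),r(d[220:300,270:350],400,400)]))
```

```text
t 7.45 bay mm [-81.3   3.9  41.7] q [-8.190e-02  9.966e-01  2.000e-04 -1.600e-03] F uvz [-2.8  0.4  1.4]
```

View pics/c4.png

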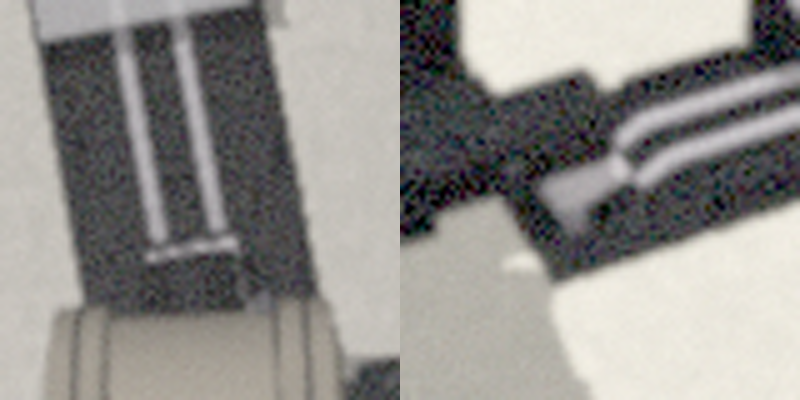

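apply_moves(
  deltas=[
    {"translation": [0.002,0,0.003],"turn": [0,-0.012,0],"hand": 0.04},
    {"translation": [0,0,0],"turn": [0,0,0],"hand": 0.04},
    {"translation": [0,0,0],"turn": [0,0,0],"hand": 0.04},
  ],
)

```text
time: 7.85
ee_pos: [0.4576, 0.029, 0.0449]
eef_rot: [-0.082, 0.997, -0.001, 0.005]
ft_force: [-3.4, -0.6, -0.6]
width: 0.049
```

```bash
python3 b.py
```

```text
t 7.85 bay mm [-78.9   3.5  44.9] q [-8.190e-02  9.966e-01 -7.000e-04  5.000e-03] F uvz [-3.4 -0.1 -0.6]
```

apply_moves(
  deltas=[
    {"translation": [0.008,0.0013,0.0004],"turn": [0,-0.002,0],"hand": 0.04},
    {"translation": [0.008,0.0013,0.0004],"turn": [0,-0.002,0],"hand": 0.04},
    {"translation": [0.008,0.0013,0.0004],"turn": [0,-0.002,0],"hand": 0.04},
    {"translation": [0.008,0.0013,0.0004],"turn": [0,-0.002,0],"hand": 0.04},
    {"translation": [0.008,0.0013,0.0004],"turn": [0,-0.002,0],"hand": 0.04},
  ],
)

```text
time: 8.35
ee_pos: [0.4967, 0.0356, 0.0468]
eef_rot: [-0.082, 0.997, -0.0, 0.009]
ft_force: [-2.0, -0.3, 0.1]
width: 0.0494
```

```bash
python3 b.py
```

```text
t 8.35 bay mm [-39.2   3.8  46.8] q [-8.180e-02  9.966e-01 -4.000e-04  8.600e-03] F uvz [-2.   0.   0.1]
```

apply_moves(
  deltas=[
    {"translation": [0.008,0.0013,-0.001],"turn": [0,0.003,0],"hand": 0.04},
    {"translation": [0.008,0.0013,-0.001],"turn": [0,0.002,0],"hand": 0.04},
    {"translation": [0.008,0.0013,0],"turn": [0,0,0],"hand": 0.04},
    {"translation": [0.008,0.0013,0],"turn": [0,0,0],"hand": 0.04},
    {"translation": [0,0,0],"turn": [0,0,0],"hand": 0.04},
  ],
)

```text
time: 8.85
ee_pos: [0.5341, 0.0418, 0.0451]
eef_rot: [-0.082, 0.997, -0.0, 0.008]
ft_force: [2.2, 1.7, 3.5]
width: 0.0493
```

```bash
python3 b.py
```

```text
t 8.85 bay mm [-1.3  4.  45.1] q [-8.210e-02  9.966e-01 -3.000e-04  7.500e-03] F uvz [2.5 1.3 3.5]
```

apply_moves(
  deltas=[
    {"translation": [0.008,0.0012,0],"turn": [0,0.003,0],"hand": 0.04},
    {"translation": [0.008,0.0012,0],"turn": [0,0,0],"hand": 0.04},
    {"translation": [0.008,0.0012,0],"turn": [0,-0.001,0],"hand": 0.04},
    {"translation": [0.008,0.0012,0],"turn": [0,-0.001,0],"hand": 0.04},
    {"translation": [0.008,0.0012,0],"turn": [0,-0.001,0],"hand": 0.04},
  ],
)

```text
time: 9.35
ee_pos: [0.5759, 0.048, 0.0447]
eef_rot: [-0.082, 0.997, -0.0, 0.006]
ft_force: [-1.4, -0.5, 0.9]
width: 0.0492
```

```bash
python3 b.py
```

```text
t 9.35 bay mm [40.9  3.6 44.7] q [-8.200e-02  9.966e-01 -2.000e-04  6.300e-03] F uvz [-1.5 -0.2  0.9]
```

apply_moves(
  deltas=[
    {"translation": [0.007,0.001,0],"turn": [0,-0.001,0],"hand": 0.04},
    {"translation": [0.007,0.001,0],"turn": [0,-0.001,0],"hand": 0.04},
    {"translation": [0.006,0.001,0],"turn": [0,-0.001,0],"hand": 0.04},
    {"translation": [0.004,0.0006,0],"turn": [0,0,0],"hand": 0.04},
    {"translation": [0,0,0],"turn": [0,0,0],"hand": 0.04},
  ],
)

```text
time: 9.85
ee_pos: [0.6034, 0.0521, 0.0447]
eef_rot: [-0.082, 0.997, -0.001, 0.009]
ft_force: [0.8, -0.2, 1.9]
width: 0.0489
```

Run:
```python
import b
from bench import camera
import cv2,numpy as np
t=camera("top");d=camera("side")
g=lambda i:np.clip((i/255.)**.6*255*1.3,0,255).astype(np.uint8)
r=lambda i,w,h:cv2.resize(g(i),(w,h),interpolation=cv2.INTER_CUBIC)[:,:,::-1]
cv2.imwrite("pics/c5.png",np.hstack([r(t[125:245,250:330],333,500),r(d[190:290,280:400],450,500)]))
```

```text
t 9.85 bay mm [68.8  3.3 44.7] q [-8.220e-02  9.966e-01 -6.000e-04  8.500e-03] F uvz [ 0.8 -0.3  1.9]
```

View pics/c5.png

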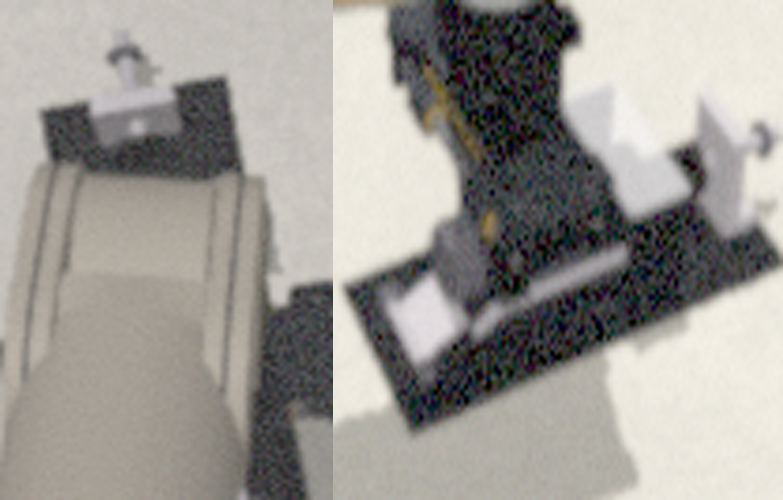

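apply_moves(
  deltas=[
    {"translation": [0.002,0.0003,0],"turn": [0,0.003,0],"hand": 0.04},
    {"translation": [0.002,0.0003,0],"turn": [0,0.002,0],"hand": 0.04},
    {"translation": [0.002,0.0003,0],"turn": [0,0,0],"hand": 0.04},
    {"translation": [0.002,0.0003,0],"turn": [0,0,0],"hand": 0.04},
  ],
)

```text
time: 10.35
ee_pos: [0.6099, 0.0531, 0.0444]
eef_rot: [-0.082, 0.997, -0.0, 0.004]
ft_force: [-1.7, -0.7, 3.0]
width: 0.0494
```

```bash
python3 b.py
```

```text
t 10.35 bay mm [75.3  3.3 44.4] q [-8.200e-02  9.966e-01 -1.000e-04  4.500e-03] F uvz [-1.7 -0.4  3. ]
```

apply_moves(
  deltas=[
    {"translation": [0.0015,0.0002,0],"turn": [0,0,0],"hand": 0.04},
    {"translation": [0.0015,0.0002,0],"turn": [0,0,0],"hand": 0.04},
    {"translation": [0,0,0],"turn": [0,0,0],"hand": 0.04},
  ],
)

```text
time: 10.65
ee_pos: [0.6134, 0.0537, 0.044]
eef_rot: [-0.082, 0.997, -0.0, 0.005]
ft_force: [-0.2, 0.6, -1.0]
width: 0.0491
```

apply_moves(
  deltas=[
    {"translation": [0.0015,0.0002,0],"turn": [0,0,0],"hand": 0.04},
    {"translation": [0.0015,0.0002,0],"turn": [0,0,0],"hand": 0.04},
    {"translation": [0,0,0],"turn": [0,0,0],"hand": 0.04},
  ],
)

```text
time: 10.95
ee_pos: [0.6166, 0.0543, 0.0438]
eef_rot: [-0.082, 0.997, -0.0, 0.005]
ft_force: [-0.7, 0.1, -2.1]
width: 0.0494
```

apply_moves(
  deltas=[
    {"translation": [0.0015,0.0002,0.0002],"turn": [0,0,0],"hand": 0.04},
    {"translation": [0.0015,0.0002,0.0002],"turn": [0,0,0],"hand": 0.04},
  ],
)

```text
time: 11.15
ee_pos: [0.6196, 0.0547, 0.0441]
eef_rot: [-0.082, 0.997, -0.0, 0.004]
ft_force: [-0.4, 1.5, -1.3]
width: 0.0494
```

apply_moves(
  deltas=[
    {"translation": [0.0015,0.0002,0],"turn": [0,0,0],"hand": 0.04},
    {"translation": [0.001,0.0002,0],"turn": [0,0,0],"hand": 0.04},
  ],
)

```text
time: 11.35
ee_pos: [0.6225, 0.0551, 0.0442]
eef_rot: [-0.082, 0.997, -0.0, 0.005]
ft_force: [-0.1, 1.4, -1.5]
width: 0.0495
```

apply_moves(
  deltas=[
    {"translation": [0.0015,0.0002,0],"turn": [0,0,0],"hand": 0.04},
    {"translation": [0.001,0.0002,0],"turn": [0,0,0],"hand": 0.04},
  ],
)

```text
time: 11.55
ee_pos: [0.6252, 0.0556, 0.0442]
eef_rot: [-0.082, 0.997, -0.0, 0.005]
ft_force: [0.1, -0.1, -1.5]
width: 0.0494
```

apply_moves(
  deltas=[
    {"translation": [0.0015,0.0002,0],"turn": [0,0,0],"hand": 0.04},
    {"translation": [0.001,0.0002,0],"turn": [0,0,0],"hand": 0.04},
  ],
)

```text
time: 11.75
ee_pos: [0.628, 0.056, 0.0442]
eef_rot: [-0.082, 0.997, -0.0, 0.005]
ft_force: [0.1, -0.1, -1.1]
width: 0.0492
```

apply_moves(
  deltas=[
    {"translation": [0.0015,0.0002,0],"turn": [0,0,0],"hand": 0.04},
    {"translation": [0.001,0.0002,0],"turn": [0,0,0],"hand": 0.04},
  ],
)

```text
time: 11.95
ee_pos: [0.6307, 0.0564, 0.0442]
eef_rot: [-0.082, 0.997, -0.0, 0.005]
ft_force: [0.0, -0.4, -1.9]
width: 0.0491
```

apply_moves(
  deltas=[
    {"translation": [0.0015,0.0002,0],"turn": [0,0,0],"hand": 0.04},
    {"translation": [0.001,0.0002,0],"turn": [0,0,0],"hand": 0.04},
  ],
)

```text
time: 12.15
ee_pos: [0.6334, 0.0569, 0.0442]
eef_rot: [-0.082, 0.997, -0.0, 0.005]
ft_force: [0.4, -0.8, -0.6]
width: 0.0496
```

apply_moves(
  deltas=[
    {"translation": [0.0015,0.0002,0],"turn": [0,0,0],"hand": 0.04},
    {"translation": [0.001,0.0002,0],"turn": [0,0,0],"hand": 0.04},
  ],
)

```text
time: 12.35
ee_pos: [0.6361, 0.0573, 0.0441]
eef_rot: [-0.082, 0.997, -0.0, 0.005]
ft_force: [-0.7, 0.5, -0.5]
width: 0.0489
```

apply_moves(
  deltas=[
    {"translation": [0.0015,0.0002,0],"turn": [0,0,0],"hand": 0.04},
    {"translation": [0.001,0.0002,0],"turn": [0,0,0],"hand": 0.04},
  ],
)

```text
time: 12.55
ee_pos: [0.6389, 0.0577, 0.0441]
eef_rot: [-0.082, 0.997, -0.0, 0.005]
ft_force: [0.1, 0.6, -0.8]
width: 0.0496
```

apply_moves(
  deltas=[
    {"translation": [0.0015,0.0002,0],"turn": [0,0,0],"hand": 0.04},
    {"translation": [0.001,0.0002,0],"turn": [0,0,0],"hand": 0.04},
  ],
)

```text
time: 12.75
ee_pos: [0.6416, 0.0582, 0.0441]
eef_rot: [-0.082, 0.997, -0.0, 0.005]
ft_force: [0.0, -0.1, -1.1]
width: 0.0494
```

apply_moves(
  deltas=[
    {"translation": [0.001,0.0002,0],"turn": [0,0,0],"hand": 0.04},
    {"translation": [0.001,0.0002,0],"turn": [0,0,0],"hand": 0.04},
  ],
)

```text
time: 12.95
ee_pos: [0.6438, 0.0586, 0.0441]
eef_rot: [-0.082, 0.997, -0.0, 0.005]
ft_force: [0.4, -0.3, -1.6]
width: 0.0494
```

apply_moves(
  deltas=[
    {"translation": [0.001,0.0002,0],"turn": [0,0,0],"hand": 0.04},
    {"translation": [0.001,0.0002,0],"turn": [0,0,0],"hand": 0.04},
  ],
)

```text
time: 13.15
ee_pos: [0.6458, 0.059, 0.044]
eef_rot: [-0.082, 0.997, -0.0, 0.004]
ft_force: [-2.5, 0.4, -1.1]
width: 0.0493
```

apply_moves(
  deltas=[
    {"translation": [0,0,-0.0015],"turn": [0,0,0],"hand": 0.04},
    {"translation": [0,0,-0.0015],"turn": [0,0,0],"hand": 0.04},
    {"translation": [0,0,0],"turn": [0,0,0],"hand": 0.04},
  ],
)

```text
time: 13.45
ee_pos: [0.6457, 0.0589, 0.0412]
eef_rot: [-0.082, 0.997, -0.0, 0.004]
ft_force: [-1.0, -0.6, 1.7]
width: 0.049
```

```bash
python3 b.py
```

```text
t 13.45 bay mm [111.6   3.4  41.2] q [-8.210e-02  9.966e-01 -1.000e-04  4.100e-03] F uvz [-1.1 -0.4  1.7]
```

apply_moves(
  deltas=[
    {"translation": [0.001,0.0002,-0.0006],"turn": [0,0,0],"hand": 0.04},
    {"translation": [0.0008,0.0001,0],"turn": [0,0,0],"hand": 0.04},
  ],
)

```text
time: 13.65
ee_pos: [0.6463, 0.0586, 0.041]
eef_rot: [-0.082, 0.997, -0.0, 0.003]
ft_force: [-6.0, -0.1, 2.7]
width: 0.0495
```

```bash
python3 b.py
```

```text
t 13.65 bay mm [112.1   3.   41. ] q [-8.220e-02  9.966e-01 -1.000e-04  2.600e-03] F uvz [-5.9  0.8  2.7]
```

apply_moves(
  deltas=[
    {"translation": [0.0012,0.0002,0],"turn": [0,0,0],"hand": 0.04},
  ],
)

```text
time: 13.75
ee_pos: [0.6465, 0.0586, 0.0409]
eef_rot: [-0.082, 0.997, -0.0, 0.001]
ft_force: [-8.8, -0.9, 6.0]
width: 0.0492
```

```bash
python3 b.py
```

```text
t 13.75 bay mm [112.3   3.   40.9] q [-0.0823  0.9966 -0.      0.0015] F uvz [-8.8  0.5  6. ]
```

apply_moves(
  deltas=[
    {"translation": [0.0013,0.0002,0.0005],"turn": [0,-0.003,0],"hand": 0.04},
  ],
)

```text
time: 13.85
ee_pos: [0.6466, 0.0587, 0.041]
eef_rot: [-0.082, 0.997, -0.0, 0.002]
ft_force: [-6.6, 0.1, 0.7]
width: 0.0495
```

```bash
python3 b.py
```

```text
t 13.85 bay mm [112.5   3.   41. ] q [-8.240e-02  9.966e-01 -1.000e-04  1.600e-03] F uvz [-6.5  1.1  0.7]
```

apply_moves(
  deltas=[
    {"translation": [0.0018,0.0003,0.0003],"turn": [0,-0.003,0],"hand": 0.04},
  ],
)

```text
time: 13.95
ee_pos: [0.6469, 0.0587, 0.0409]
eef_rot: [-0.082, 0.997, -0.0, 0.001]
ft_force: [-9.9, -2.3, 5.3]
width: 0.0494
```

```bash
python3 b.py
```

```text
t 13.95 bay mm [112.7   3.   40.9] q [-8.250e-02  9.966e-01 -2.000e-04  1.300e-03] F uvz [-10.1  -0.7   5.3]
```

apply_moves(
  deltas=[
    {"translation": [0.0018,0.0003,0.0003],"turn": [0,-0.004,0],"hand": 0.04},
  ],
)

```text
time: 14.05
ee_pos: [0.647, 0.0586, 0.0409]
eef_rot: [-0.083, 0.997, -0.0, 0.001]
ft_force: [-11.9, -0.7, 6.9]
width: 0.0488
```

```bash
python3 b.py
```

```text
t 14.05 bay mm [112.8   2.9  40.9] q [-8.250e-02  9.966e-01 -4.000e-04  1.300e-03] F uvz [-11.9   1.2   6.9]
```

Pressed home at about 10–12 N at the wrist. Releasing now.

apply_moves(
  deltas=[
    {"translation": [0.0005,0.0001,0],"turn": [0,0,0],"hand": 0.07},
    {"translation": [0,0,0],"turn": [0,0,0],"hand": 0.07},
    {"translation": [0,0,0],"turn": [0,0,0],"hand": 0.07},
    {"translation": [0,0,0],"turn": [0,0,0],"hand": 0.07},
    {"translation": [0,0,0],"turn": [0,0,0],"hand": 0.07},
  ],
)

```text
time: 14.55
ee_pos: [0.6484, 0.0589, 0.0411]
eef_rot: [-0.083, 0.997, -0.0, 0.002]
ft_force: [-0.2, -1.0, -0.0]
width: 0.0694
```

```bash
python3 b.py
```

```text
t 14.55 bay mm [114.3   2.9  41.1] q [-8.250e-02  9.966e-01 -3.000e-04  2.400e-03] F uvz [-0.4 -1.  -0. ]
```

apply_moves(
  deltas=[
    {"translation": [0,0,0.015],"turn": [0,0,0],"hand": 0.07},
    {"translation": [0,0,0.03],"turn": [0,0,0],"hand": 0.07},
    {"translation": [0,0,0.04],"turn": [0,0,0],"hand": 0.07},
    {"translation": [0,0,0.04],"turn": [0,0,0],"hand": 0.07},
    {"translation": [0,0,0.03],"turn": [0,0,0],"hand": 0.07},
  ],
)

```text
time: 15.05
ee_pos: [0.6452, 0.0581, 0.2008]
eef_rot: [-0.082, 0.997, -0.001, -0.001]
ft_force: [0.3, -0.8, -0.2]
width: 0.0699
```

apply_moves(
  deltas=[
    {"translation": [-0.045,0,0],"turn": [0,0,0],"hand": 0.07},
    {"translation": [-0.045,0,0],"turn": [0,0,0],"hand": 0.07},
    {"translation": [-0.045,0.01,0],"turn": [0,0,0],"hand": 0.07},
    {"translation": [-0.03,0.02,0],"turn": [0,0,0],"hand": 0.07},
    {"translation": [-0.02,0.02,0],"turn": [0,0,0],"hand": 0.07},
  ],
)

```text
time: 15.55
ee_pos: [0.4608, 0.1046, 0.2115]
eef_rot: [-0.079, 0.997, -0.001, 0.007]
ft_force: [0.7, 0.7, 0.4]
width: 0.0699
```

Run:
```python
import b
from bench import camera
import cv2,numpy as np
t=camera("top");d=camera("side")
cv2.imwrite("pics/t6.png",t[:,:,::-1]);cv2.imwrite("pics/s6.png",d[:,:,::-1])
g=lambda i:np.clip((i/255.)**.6*255*1.3,0,255).astype(np.uint8)
r=lambda i,w,h:cv2.resize(g(i),(w,h),interpolation=cv2.INTER_CUBIC)[:,:,::-1]
cv2.imwrite("pics/c6.png",np.hstack([r(t[130:265,250:335],378,600),r(d[200:285,280:340+0],422,600)]) if 0 else np.hstack([r(t[130:265,250:335],340,540),r(d[195:285,280:405],460,540)]))
```

```text
t 15.55 bay mm [-63.8  77.6 211.5] q [-7.850e-02  9.969e-01 -6.000e-04  7.500e-03] F uvz [0.8 0.6 0.4]
```

View pics/c6.png

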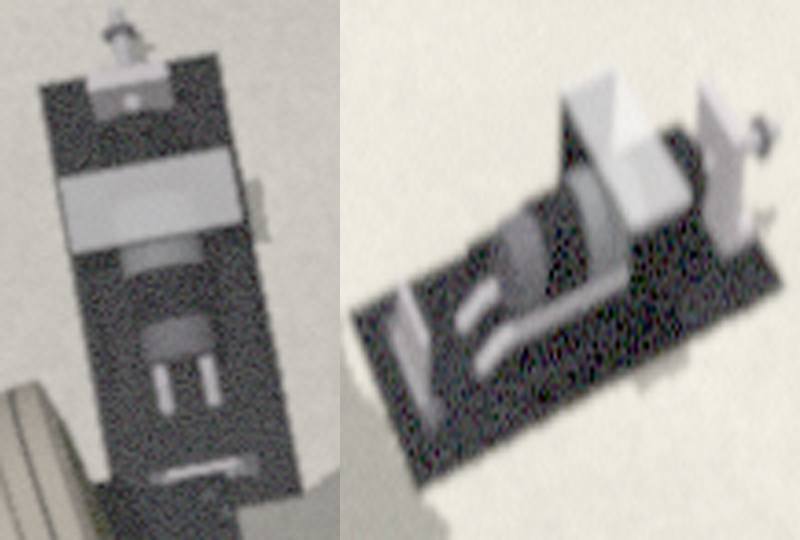

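The crop shows the flap upright again (top (203,467), side (410,350)) and the canister centred on the rails with its nose under the roof. The pad may have kicked it back slightly on release, so I'll check for contact by nudging the cap with closed fingers.

apply_moves(
  deltas=[
    {"translation": [0.03,-0.014,0],"turn": [0,0,0],"hand": 0.0},
    {"translation": [0.03,-0.014,0],"turn": [0,0,0],"hand": 0.0},
    {"translation": [0.03,-0.014,0],"turn": [0,0,0],"hand": 0.0},
    {"translation": [0.025,-0.014,0],"turn": [0,0,0],"hand": 0.0},
    {"translation": [0,0,0],"turn": [0,0,0],"hand": 0.0},
  ],
  newtons=30,
)

```text
time: 16.15
ee_pos: [0.5809, 0.0478, 0.2172]
eef_rot: [-0.083, 0.997, 0.002, 0.011]
ft_force: [-0.7, -0.6, 0.6]
width: 0.0379
```

apply_moves(
  deltas=[
    {"translation": [0,0,-0.03],"turn": [0,0,0],"hand": 0.0},
    {"translation": [0,0,-0.03],"turn": [0,0,0],"hand": 0.0},
    {"translation": [0,0,0],"turn": [0,0,0],"hand": 0.0},
    {"translation": [0,0,0],"turn": [0,0,0],"hand": 0.0},
  ],
)

```text
time: 16.55
ee_pos: [0.5828, 0.0455, 0.1597]
eef_rot: [-0.081, 0.997, 0.001, 0.013]
ft_force: [-0.4, 0.9, -0.2]
width: 0.0061
```

```bash
python3 b.py
python3 - <<'E'
from h import *
f=lambda x,y:(250+x/4-.4,130+y/4-.4)
o=np.array([.536,.038]);w=.158;u=np.array([np.cos(w),np.sin(w)]);v=np.array([-u[1],u[0]])
def b(p,z):
    d=ray("top",f(*p),z)[:2]-o;return np.round([d@u*1e3,d@v*1e3],1)
print("cap end top edge",b((181,356),.063),b((181,362),.041),"cap/body",b((178,320),.063),"label near",b((162,272),.066),"flap",b((203,467),.046),"flap side")
E
```

```text
t 16.55 bay mm [ 47.4   0.  159.7] q [-0.081   0.9966  0.001   0.0132] F uvz [-0.3  1.  -0.2]
cap end top edge [68.6 -0.3] [68.6  0.7] cap/body [90.8 -2.4] label near [121.2   1.9] flap [ 1.4 -1.3] flap side
```

apply_moves(
  deltas=[
    {"translation": [-0.003,0.002,-0.035],"turn": [0,0.01,0],"hand": 0.0},
    {"translation": [0,0,-0.035],"turn": [0,0.01,0],"hand": 0.0},
    {"translation": [0,0,-0.02],"turn": [0,0.005,0],"hand": 0.0},
    {"translation": [0,0,0],"turn": [0,0,0],"hand": 0.0},
  ],
)

```text
time: 16.95
ee_pos: [0.5834, 0.049, 0.0751]
eef_rot: [-0.082, 0.997, 0.004, 0.005]
ft_force: [-0.5, 0.6, 0.4]
width: 0.0002
```

```bash
python3 b.py
```

```text
t 16.95 bay mm [48.5  3.4 75.1] q [-0.0817  0.9966  0.0036  0.0053] F uvz [-0.4  0.7  0.4]
```

apply_moves(
  deltas=[
    {"translation": [-0.004,-0.0006,-0.015],"turn": [0,0.003,0],"hand": 0.0},
    {"translation": [0,0,-0.015],"turn": [0,0.003,0],"hand": 0.0},
    {"translation": [0,0,0],"turn": [0,0,0],"hand": 0.0},
    {"translation": [0,0,0],"turn": [0,0,0],"hand": 0.0},
  ],
)

```text
time: 17.35
ee_pos: [0.5815, 0.0488, 0.0471]
eef_rot: [-0.082, 0.997, 0.004, 0.005]
ft_force: [0.5, -0.0, 0.3]
width: 0.0003
```

```bash
python3 b.py
```

```text
t 17.35 bay mm [46.6  3.5 47.1] q [-0.0819  0.9966  0.0044  0.0048] F uvz [ 0.5 -0.1  0.3]
```

Now creeping forward onto the cap, 2 mm rows to begin with.

apply_moves(
  deltas=[
    {"translation": [0.002,0.0003,0],"turn": [0,0,0],"hand": 0.0},
    {"translation": [0.002,0.0003,0],"turn": [0,0,0],"hand": 0.0},
    {"translation": [0.002,0.0003,0],"turn": [0,0,0],"hand": 0.0},
    {"translation": [0.0015,0.0003,0],"turn": [0,0,0],"hand": 0.0},
    {"translation": [0.001,0.0001,0],"turn": [0,0,0],"hand": 0.0},
  ],
)

```text
time: 17.85
ee_pos: [0.592, 0.0504, 0.049]
eef_rot: [-0.082, 0.997, 0.005, 0.006]
ft_force: [0.2, -0.3, 0.2]
width: 0.0005
```

apply_moves(
  deltas=[
    {"translation": [0.001,0.0002,0],"turn": [0,0,0],"hand": 0.0},
    {"translation": [0.001,0.0002,0],"turn": [0,0,0],"hand": 0.0},
    {"translation": [0.001,0.0002,0],"turn": [0,0,0],"hand": 0.0},
  ],
)

```text
time: 18.15
ee_pos: [0.5953, 0.0511, 0.0491]
eef_rot: [-0.082, 0.997, 0.005, 0.006]
ft_force: [0.1, 0.6, 0.3]
width: 0.0007
```

```bash
python3 b.py
```

```text
t 18.15 bay mm [60.6  3.6 49.1] q [-0.0819  0.9966  0.0047  0.0062] F uvz [0.2 0.6 0.3]
```

apply_moves(
  deltas=[
    {"translation": [0.001,0.0002,-0.003],"turn": [0,0,0],"hand": 0.0},
    {"translation": [0.001,0.0002,-0.001],"turn": [0,0,0],"hand": 0.0},
  ],
)

```text
time: 18.35
ee_pos: [0.5963, 0.0513, 0.0447]
eef_rot: [-0.082, 0.997, 0.005, 0.005]
ft_force: [-6.6, -0.9, 4.8]
width: 0.0005
```

```bash
python3 b.py
```

```text
t 18.35 bay mm [61.6  3.6 44.7] q [-0.0819  0.9966  0.0048  0.0049] F uvz [-6.7  0.2  4.8]
```

The fingers met −6.7 N within about 1 mm, which rail friction cannot give, so the canister bears on the pad. Easing off slowly, then up and away.

apply_moves(
  deltas=[
    {"translation": [-0.0005,-0.0001,0],"turn": [0,0,0],"hand": 0.0},
    {"translation": [-0.0005,-0.0001,0],"turn": [0,0,0],"hand": 0.0},
    {"translation": [-0.001,-0.0002,0],"turn": [0,0,0],"hand": 0.0},
    {"translation": [-0.002,-0.0003,0],"turn": [0,0,0],"hand": 0.0},
    {"translation": [-0.006,-0.001,0],"turn": [0,0,0],"hand": 0.0},
  ],
)

```text
time: 18.85
ee_pos: [0.5867, 0.0496, 0.0443]
eef_rot: [-0.082, 0.997, 0.005, 0.006]
ft_force: [0.1, -0.1, -0.6]
width: 0.0004
```

apply_moves(
  deltas=[
    {"translation": [-0.005,-0.0008,0],"turn": [0,0,0],"hand": 0.0},
    {"translation": [0,0,0.02],"turn": [0,0,0],"hand": 0.0},
    {"translation": [0,0,0.04],"turn": [0,0,0],"hand": 0.0},
    {"translation": [0,0,0.04],"turn": [0,0,0],"hand": 0.0},
    {"translation": [0,0,0.04],"turn": [0,0,0],"hand": 0.0},
  ],
)

```text
time: 19.35
ee_pos: [0.5743, 0.0477, 0.1827]
eef_rot: [-0.082, 0.997, 0.004, -0.0]
ft_force: [0.4, 0.5, -0.3]
width: 0.0006
```

apply_moves(
  deltas=[
    {"translation": [-0.03,0.02,0],"turn": [0,0,0],"hand": 0.0},
    {"translation": [-0.04,0.02,0],"turn": [0,0,0],"hand": 0.0},
    {"translation": [-0.03,0.02,0],"turn": [0,0,0],"hand": 0.0},
    {"translation": [-0.02,0.01,0],"turn": [0,0,0],"hand": 0.0},
    {"translation": [0,0,0],"turn": [0,0,0],"hand": 0.0},
  ],
)

```text
time: 19.85
ee_pos: [0.4518, 0.1181, 0.1888]
eef_rot: [-0.081, 0.997, 0.006, 0.005]
ft_force: [0.3, -1.1, 0.7]
width: 0.0002
```

Run:
```python
import b
from bench import camera
import cv2,numpy as np
t=camera("top");d=camera("side")
cv2.imwrite("pics/t7.png",t[:,:,::-1]);cv2.imwrite("pics/s7.png",d[:,:,::-1])
for n,a in(("t",t),("s",d)):
    o=cv2.imread(f"pics/{'top' if n=='t' else 'side'}0.png")[:,:,::-1]
g=lambda i:np.clip((i/255.)**.6*255*1.3,0,255).astype(np.uint8)
r=lambda i,w,h:cv2.resize(g(i),(w,h),interpolation=cv2.INTER_CUBIC)[:,:,::-1]
cv2.imwrite("pics/c7.png",np.hstack([r(t[130:265,250:335],340,540),r(d[195:285,280:405],460,540)]))
p=cv2.imread("pics/t6.png")[:,:,::-1];q=cv2.imread("pics/s6.png")[:,:,::-1]
print("shift top",cv2.phaseCorrelate(*[np.float32(i[183:225,278:312].mean(2)) for i in(p,t)]),"side",cv2.phaseCorrelate(*[np.float32(i[225:260,300:345].mean(2)) for i in(q,d)]))
```

```text
t 19.85 bay mm [-70.5  92.4 188.8] q [-0.0808  0.9967  0.0057  0.0055] F uvz [ 0.2 -1.2  0.7]
shift top ((-0.04178192195306707, 0.4962529648102034), 1.093847949710893) side ((0.5623723350081455, 0.0025236665664820634), 1.068530305226644)
```

View pics/c7.png

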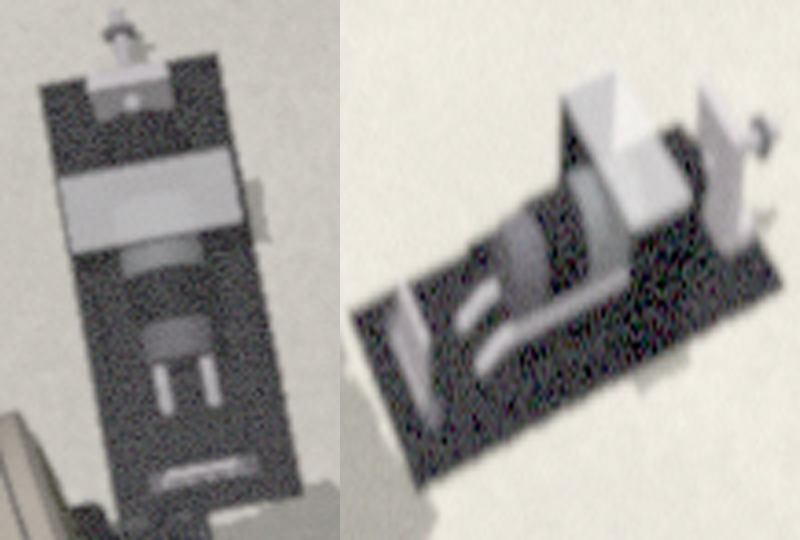

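The final view matches the one before the nudge: flap upright at side (410,350), canister centred on the rails at top (178,330). The arm is clear, so I'm handing the job in.

```bash
python3 -c "
from bench import order;print(order.close_job())"
```

```text
the job is handed in; nothing more can be done
None
```

The canister is in the bay with its plain end against the stop's pad, and the flap is shut behind the cap. I handed the job in at about 20 s on the clock; no verdict was given.

- **Insertion:** I gripped the black canister about 36 mm behind its middle. It pushed the flap down itself and travelled about 4 mm above the rails. I crept forward until I felt the pad, with the plain end at about bay x = 222 mm.
- **Pressing home:** I lowered it onto the rails and pressed until the wrist read about 10–12 N along the lane. That includes some drag from the rails, so the pad itself took less.
- **Contact check:** After letting go, I nudged the cap with closed fingers and met −6.7 N within about 1 mm. That is far more than rail drag, so the canister was on the pad. I then eased off slowly, but did not re-test contact after that.
- **Final view:** The flap is upright, the canister lies centred on the rails, the arm is clear, and the view looks unchanged from before the nudge. I never went near the bowl, spare or carton at low height, and did not re-measure them.

Two readings disagreed. The top camera put the canister about 3 mm to one side of where the arm did, so I aligned it to the bay by camera. It also put the cap end at 69 mm along the bay, against 71–74 mm from the arm. For contact I trusted the force reading.

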